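# Load a tile tray into the bench dryer through its sprung flap

## Task

Load the ware tray with its carved tile into the bench dryer: take the push stick by its handle and use it to push the tray along the ledge, through the sprung flap, until it is fully home against the back stop with the yellow plunger held in, feeling for the stop and pressing gently so that the tile is not jarred. Then draw the stick out so that the flap swings shut behind the tray, and lay the stick down flat on the bench. Keep the hand itself off the tray and the flap, and leave everything else on the bench alone.

Things in the scene. Friction and masses are not known exactly. Their poses are not given: they have to be found in the camera images.
- dryer: Grey sheet-steel bench dryer, fixed, with a clear window on top. Origin: on the bench (z = 0) under the flap, mid lane. Its +x runs level along the lane into the dryer (the way to push), z up. Shell: x 0 to 0.31, y -0.215 (control side) to 0.105, 190 high. In front lies the open loading ledge. A flat steel deck, upper face 30 mm above the bench, runs from x = -0.235 to the back inside.
- hatch (a point): Middle of the hatch on the deck's upper face, under the flap (dryer x = 0, y = 0, 30 mm above the bench); axes as the dryer. The opening in the front panel (x = 0 to 0.006) is 122 wide; its lintel is 78 mm above the deck.
- ledge_mouth (a point): Middle of the outer mouth of the two guides on the deck's upper face, 220 mm in front of the flap; axes as the dryer. The guides are 12 high, 5 thick. Their inner faces stand 176 mm apart here, narrow straight to 96 mm apart at 60 mm in front of the flap, and run on 96 mm apart to 250 mm inside. The ledge is 210 wide here (136 from 135 mm before the flap) and ends 15 mm farther out.
- stop_range (a point): Point on the deck in mid lane 210 mm inside the flap: the middle of the range over which the back stop can be set. The stop is a rubber-faced bar 26 high across the lane, clamped with its face anywhere from 25 mm nearer to 25 mm farther than this point. Its place is not measured: it must be felt. It is rigid, so the force rises at once when the tray butts on it.
- flap (a joint): Steel flap 116 wide (92 at its foot), 72 high, hung 75 mm above the deck, with a free nylon roller along its lower edge, 3 mm above the deck. Swings only inward; 0 is shut, limit 1.45 rad. Weak spring, 1 to 2 N at the edge. It rides over the tray at about 1 rad, drops off its tail when that is some 60 mm inside, then rolls along the push stick's flat top as that is drawn out, and shuts by itself.
- plunger (a joint): Yellow sprung plunger, 12 mm diameter, in the middle of the back stop's face, 16 mm above the deck. 0: fully out (5 mm proud of the face); 0.005 m: fully in, flush with the face. Its spring gives about 1 N: the tray stays and holds it in once pushed home.
- tray: Open plywood ware tray, 110 long (x) x 90 wide x 35 high, walls and floor 5 thick; with its tile about 0.45 kg. It starts on the loading ledge, a little askew. Origin: centre of its underside; its +x end leads, towards the flap. It slides on the deck with about 2 to 4 N.
- tray_tail (a point): Middle of the outer face of the tray's rear wall, where it is pushed: 55 mm behind the tray's centre, half-way up (17.5 mm above its underside).
- tile: Loose carved terracotta tile 94 x 74 x 15 lying in the tray, below the rims. Origin: centre of its underside, 5 mm above the tray's underside.
- pusher_grip (a point): Centre of the push stick's handle, half-way up; starts 18 mm above the bench, the stick lying flat. x points along the stick to its head, z up. Wood, 140 g, flat underside. Handle: x -0.05 to 0.05, 24 wide, 36 high. Shaft: 24 wide, 20 high, on to the T head: 20 long, 64 wide, 20 high, its pushing face 225 mm from this point.
- pusher_head (a point): Middle of the push stick's pushing face: 225 mm ahead of the handle's centre, 10 mm above the stick's underside.
- pusher: The push stick; origin on its underside under the middle of the handle, axes as point pusher_grip.
- spare_tray: An empty ware tray, same size: leave alone.
- batten: Wooden rolling batten 320 x 30 x 10, lying on the bench: leave alone.
- red_cup: Red plastic cup, 76 wide, 100 high: leave alone.
- slip_jar: Brown jar with a steel lid, 76 wide, 100 high: leave alone.
- bowl: Yellow bowl 150 wide, 50 high: leave alone.
- rib: Dark red flat scraper 100 x 50 x 4: leave alone.
- model_tool: Wooden modelling tool, 190 long, 8 high: leave alone.
There are look-alikes about, which are no part of the job. What is shaped like the tray but grey is not meant.

How it is judged:
By the outcome, as a careful person would: the job done as asked, in the order asked, and still so for the second after the job is handed in, with the robot touching nothing.
It also fails if it takes over 62 s, if anything falls off the work surface, if the arm or the gripper's body presses on something with over 40 N, if the wrist force passes 120 N, or if a joint passes its speed limit or range.

## Robot

A 6-joint arm with a two-finger parallel gripper is mounted at the origin on the work surface. World frame = base frame: x ahead of the robot, y to its left, z up, the work surface at z = 0. Lengths are in m, angles in rad, forces in N, time in s.
With the tool pointing down it reaches from about 0.275 to 0.725 m from the base axis. Payload 5.6 kg.
Tool frame: the origin (TCP) lies on the centre line of the jaws, within the pads' length; the fingertips stand manip.finger_overhang ahead of it and the grasp point (between the pads) lies 2 mm behind it (manip.finger_overhang is the distance from the TCP to the fingertips, in m); z points along the fingers, y is the line along which they close (so a half turn about z gives the same grasp; the last joint's range is limited). The gripper opens to 85 mm and grips with 20 to 120 N. Pads are 22 mm wide; open, the fingers measure 114 mm over their backs; the gripper's body (76 mm by 85 mm) begins 54 mm behind the grasp point. The pads swing forward as they close: fully open they stand 13 mm farther back than shut.
Start: joints at [-0.993, 0.255, 0.108, 0, -1.424, -0.285], TCP at [0.159, -0.527, 0.248] pointing down, gripper open.
Joint ranges: [-2.95, 2.95], [-1.21, 1.97], [-1.09, 1.5], [-2.87, 1.71], [-2.94, -0.07], [-3.05, 3.05]. Speed limits (rad/s): [2.57, 2.57, 3.14, 3.14, 3.14, 3.14].

## Interface

Orientations are given as [roll, pitch, yaw] about the fixed x, y, z axes, in that order (R = Rz(yaw) Ry(pitch) Rx(roll)).
In Python, from bench import get_state, grab_frame, camera_info, manip, models gives the robot as it stands.
- The arm moves only by the tool arm_command, never from a script. Its argument "deltas" is a list of rows, each a list of 6 numbers: the shift along the tool's x, y, z in m, then the turn, a rotation vector about the tool's x, y, z in degrees. In form: [[x, y, z, wx, wy, wz], ...]. A call has 1 to 12 rows; each row is the pose to reach, as a shift and turn from the pose commanded when the call began, along the tool's axes at that moment; what a row does not reach only later rows make up. A row lasts 1/8 s, in which the tool goes at most 62.5 mm and 10.7 degrees, less where a joint would pass 70% of its speed; a pose out of reach is approached as far as the arm can. A call with a gripper value outside its range is refused whole. "claw" is the closure, from -1 (fully open) to 1 (shut), set as the call begins (left out, the last holds). The fingers move at their own pace and stop on an object; "squeeze" is the grip in N (left out, the last holds). Time passes only in rows, so rows that repeat a pose let the fingers close. It gives the time, the measured TCP pose, the force, the opening and the grip force at its end, in the units of the state.
- get_state(): the state, without advancing time (a new reading comes with each control period).
- grab_frame(name): name is "scene" or "top" or "wrist"; returns (picture, depth): 384x512x3 uint8, red, green, blue; 384x512 float32, m along the optical axis (not along the pixel's ray), 0 where there is no reading.
- camera_info(name): a dict with "K" (3x3 intrinsics, pixels), "R" (3x3) and "t" (3): a world point X has camera coordinates R X + t. Camera axes: x right, y down, z forward; pixel columns grow to the right and rows downward; lengths in m; the calibration is good to about 2 mm. A picture is of the moment at which its call begins: read the wrist's pose just before it. camera_info takes no time and is no camera call; for the wrist camera it gives the pose at the moment of the call.
- manip.close_job(): hands the job in; it is judged then, once.
Trained networks look in the newest picture that a camera, given by its name, has taken for a name from the list of things; names that differ only in an ending like _2 or _b are one class to them, and where a whole thing is asked for, a point or a joint stands for the part that bears it (a point fixed in the world has none). Each returns a list of dicts, best first, with "conf" (0 to 1); they miss things now and then, are a little off and sometimes report something else, mostly with a low value. They report only what shows in the picture. A call takes as long as a camera call. They do not tell look-alikes from the thing itself.
- models.boxes_of(camera, thing): "location" ([x, y, z] in m, in world coordinates, good to about 4 mm: the middle of the surface that is visible of it).
The state is a dict: "clock": time; "joints": joint angles; "joint_vel": joint speeds; "joint_torque": joint torques, N m; "ee_pos": TCP position; "tcp_rot": TCP orientation; "force": force on the tool from outside, world axes, zero at the start; "wrist_torque": the same for the moment, N m; "finger_gap": finger opening in m; "finger_force": force on a finger pad.
Only numpy, scipy, OpenCV 4.12 (cv2) and the standard library are available. Lean on these libraries where they do the work, as an engineer would, in place of code of your own. Each camera call takes 0.05 s, during which the arm holds its last target. There are 200 camera calls.

## Working session

There is one attempt and no reset: what is moved stays moved. The work goes in short steps, Python scripts to look and compute and a tool call to move; the robot and the scene stay as the last step left them, time stands still between calls to the robot, and variables do not carry over. Pictures are saved under pics/ and viewed, at most 10 in all, crops included, and the job is handed in when it is done.

Besides the shell and the picture viewer there is one more tool, called after "Request:" as name([rows], argument=value, ...), one row to a line, values as JSON. arm_command: Moves the arm, as the interface text tells. Its arguments: {"type":"object","properties":{"deltas":{"type":"array","items":{"type":"array","items":{"type":"number"}}},"claw":{"type":"number"},"squeeze":{"type":"number"}},"required":["deltas"]}

```bash
mkdir -p pics; ls; python3 - <<'E'
from bench import *
import cv2,numpy as np
s=get_state();print({k:np.round(v,3).tolist() for k,v in s.items()}, manip.finger_overhang)
for n in("scene","top"):
    p,d=grab_frame(n);cv2.imwrite(f"pics/{n}0.png",p[:,:,::-1]);np.save(f"{n}_d.npy",d)
    for t in("tray","pusher","dryer","flap","spare_tray","pusher_head","pusher_grip","batten","tile"):
        print(n,t,[(np.round(r["location"],3).tolist(),round(r["conf"],2)) for r in models.boxes_of(n,t)[:4]])
E
```

```text
pics
{'clock': 0.0, 'joints': [-0.993, 0.256, 0.107, -0.0, -1.424, -0.285], 'joint_vel': [0.002, -0.0, 0.002, -0.0, -0.0, 0.001], 'joint_torque': [0.0, -38.664, 23.794, 5.365, -0.006, -0.0], 'ee_pos': [0.159, -0.526, 0.247], 'tcp_rot': [3.14, -0.0, -2.849], 'force': [0.414, 0.093, -0.769], 'wrist_torque': [0.017, 0.021, 0.013], 'finger_force': 0.0, 'finger_gap': 0.086} 0.017
scene tray [([0.235, -0.469, 0.007], 0.75), ([0.494, -0.064, 0.052], 0.67), ([0.523, -0.287, 0.022], 0.57)]
scene pusher [([0.528, -0.286, 0.015], 0.97)]
scene dryer [([0.598, 0.171, 0.185], 0.55)]
scene flap [([0.517, 0.095, 0.058], 0.57)]
scene spare_tray [([0.733, -0.024, 0.006], 0.65)]
scene pusher_head [([0.522, -0.286, 0.028], 0.91)]
scene pusher_grip [([0.526, -0.287, 0.016], 0.88)]
scene batten [([0.51, -0.549, 0.009], 0.65), ([0.596, 0.171, 0.188], 0.57), ([0.492, -0.064, 0.05], 0.3)]
scene tile [([0.491, -0.068, 0.048], 0.79)]
top tray [([0.247, -0.47, 0.002], 0.73), ([0.555, 0.198, 0.191], 0.69), ([0.498, -0.065, 0.063], 0.6)]
top pusher [([0.518, -0.283, 0.022], 0.67), ([0.392, -0.2, 0.009], 0.56), ([0.492, -0.063, 0.052], 0.5)]
top dryer [([0.558, 0.197, 0.185], 0.66)]
top flap []
top spare_tray [([0.738, -0.03, 0.008], 0.9)]
top pusher_head [([0.512, -0.284, 0.024], 0.59), ([0.497, -0.059, 0.068], 0.57), ([0.754, -0.251, 0.061], 0.24)]
top pusher_grip [([0.511, -0.284, 0.018], 0.81)]
top batten [([0.487, -0.541, 0.008], 0.96)]
top tile [([0.495, -0.063, 0.054], 0.59), ([0.556, 0.199, 0.185], 0.21)]
```

View pics/top0.png

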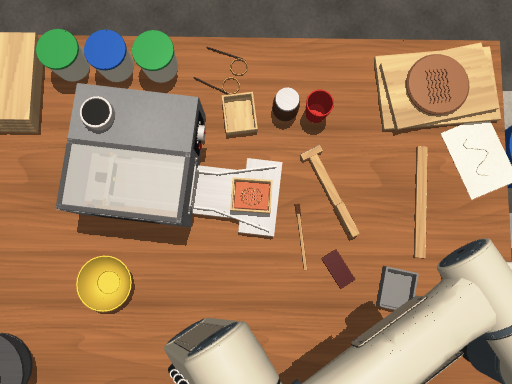

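View pics/scene0.png

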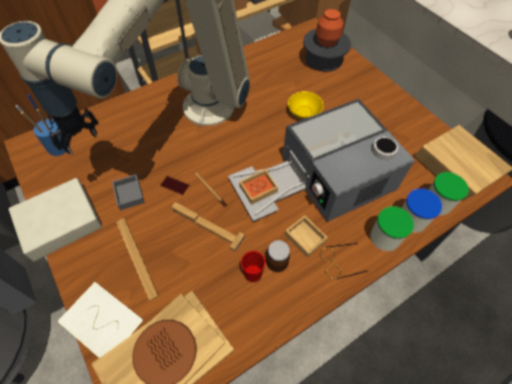

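Top view: the tray with tile is at (252,197) on the ledge. The look-alikes are an empty wooden spare tray at (240,114) and a grey tray at (397,288). The push stick has its T head at (312,153) and handle at (347,222); the batten (421,200) and modelling tool (302,237) could be mistaken for it. Next I'll measure poses from depth.

```bash
cat > h.py <<'E'
import numpy as np,cv2
from bench import *
def cloud(d,c):
    v,u=np.mgrid[:d.shape[0],:d.shape[1]]
    P=np.stack([(u-c["K"][0][2])/c["K"][0][0]*d,(v-c["K"][1][2])/c["K"][1][1]*d,d],-1)
    W=(P-np.array(c["t"]))@np.array(c["R"]); W[d<=0]=np.nan
    return W
def rect(W,m):
    r=cv2.minAreaRect((W[m][:,:2]*1000).astype(np.float32));return np.round(r[0],1),np.round(r[1],1),round(r[2],2),int(m.sum())
E
python3 - <<'E'
from h import *
d=np.load("top_d.npy");W=cloud(d,camera_info("top"));np.save("W.npy",W)
x,y,z=np.moveaxis(W,-1,0)
def box(a,b,c,e,lo,hi): return (x>a)&(x<b)&(y>c)&(y<e)&(z>lo)&(z<hi)
print("shell",rect(W,box(.3,.8,.03,.5,.182,.2)))
print("tray rim",rect(W,box(.4,.6,-.14,.02,.058,.075)))
print("deck",rect(W,box(.38,.62,-.2,.08,.026,.036)), np.nanmedian(z[box(.38,.62,-.2,.08,.024,.038)]))
print("guides",rect(W,box(.38,.62,-.2,.08,.0385,.05)))
m=box(.38,.68,-.4,-.16,.012,.05)
print("stick",rect(W,m)); 
hm=box(.38,.68,-.4,-.16,.03,.05); print("handle",rect(W,hm)); print("shaft",rect(W,m&~hm))
# stick pixels by window
for u,v in((312,153),(330,190),(347,222),(252,197),(240,114)): print(u,v,np.round(W[v,u],3))
p=cv2.imread("pics/top0.png")
c=cv2.resize(p[80:260,50:370],None,fx=2.5,fy=2.5,interpolation=cv2.INTER_CUBIC);cv2.imwrite("pics/crop1.png",c)
E
```

```text
shell (array([583.8, 244. ]), array([313. , 325.5]), 84.04, 14904)
tray rim (array([494.2, -64.2]), array([109.8,  90.8]), 86.69, 276)
deck (array([500. , -26.8]), array([225.2, 209.8]), 84.02, 2567) 0.02877541414590849
guides (array([500.2, -20.9]), array([206.4, 183.4]), 84.19, 920)
stick (array([ 509.1, -289.3]), array([274.7,  63.7]), 25.82, 989)
handle (array([ 432.1, -332.3]), array([98.5, 25.1]), 27.32, 296)
shaft (array([ 510.5, -288.7]), array([271.7,  63.7]), 25.87, 693)
312 153 [ 0.621 -0.236  0.016]
330 190 [ 0.515 -0.287  0.019]
347 222 [ 0.424 -0.331  0.035]
252 197 [ 0.489 -0.067  0.048]
240 114 [ 0.738 -0.028 -0.   ]
```

View pics/crop1.png

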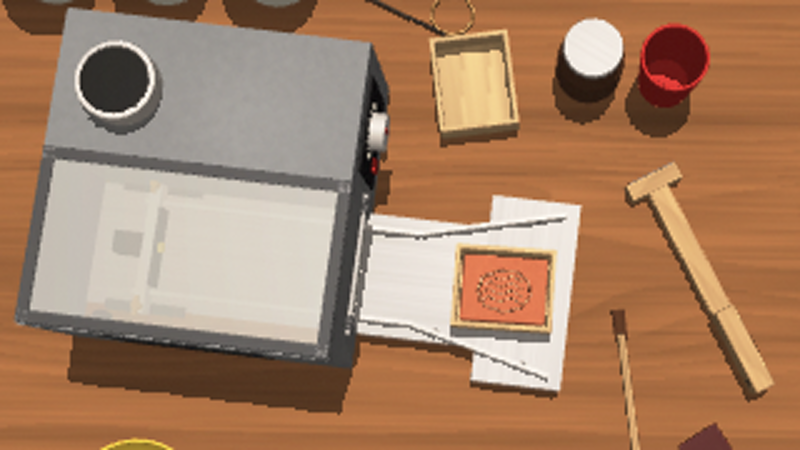

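Crop: the tray's tile is at (503,290) and the shaft, T head and handle read clearly: head (653,185), handle end (750,365). Measured sizes match the description: shell 313x325, tray 110x91, stick 275x64. Choices: tray (252,197) and stick handle (347,222).

```bash
cat >> h.py <<'E'
EX=np.array([np.cos(np.radians(84.1)),np.sin(np.radians(84.1))]);EY=np.array([-EX[1],EX[0]]);O=np.array([.513,.0955])
from scipy.spatial.transform import Rotation as Ro
def delta(x,y,z,yaw):
    s=get_state();R=Ro.from_euler("xyz",s["tcp_rot"]);T=Ro.from_euler("xyz",[180,0,yaw],degrees=True)
    print(np.round(R.inv().apply(np.array([x,y,z])-s["ee_pos"]),4),np.round((R.inv()*T).as_rotvec(degrees=True),2))
def dry(xd,yd=0): return O+xd*EX+yd*EY
E
python3 - <<'E'
from h import *
delta(.431,-.330,.17,-154)
c=camera_info("top");K,R,t=[np.array(c[k]) for k in"KRt"]
o=-R.T@t
for u,v,z in((114.5,178,.046),(114,178,.056)):
    r=R.T@np.linalg.inv(K)@[u,v,1];X=o+r*(z-o[2])/r[2];q=X[:2]-O;print(X.round(3),q@EX,q@EY)
E
```

```text
[-0.3174  0.1096  0.0782] [ 0.01  0.   -9.22]
[0.537 0.315 0.046] 0.22072452033193457 -0.0017184194038037913
[0.536 0.313 0.056] 0.21897862440338886 -0.00040771275861357925
```

Request:
arm_command([
  [-0.05,0.02,0.01,0,0,-1.5],
  [-0.1,0.035,0.025,0,0,-3],
  [-0.15,0.052,0.037,0,0,-4.5],
  [-0.2,0.07,0.05,0,0,-6],
  [-0.25,0.087,0.062,0,0,-7.5],
  [-0.295,0.102,0.073,0,0,-9.2],
  [-0.317,0.11,0.078,0,0,-9.2],
  [-0.317,0.11,0.078,0,0,-9.2],
], claw=-0.4, squeeze=60)

```text
clock: 2.0
ee_pos: [0.4315, -0.3287, 0.1697]
tcp_rot: [3.141, -0.001, -2.686]
force: [0.1, 0.0, 0.4]
finger_gap: 0.0596
finger_force: 0.0
```

```bash
python3 - <<'E'
from h import *
c=camera_info("wrist");p,d=grab_frame("wrist");cv2.imwrite("pics/w1.png",p[:,:,::-1])
W=cloud(d,c);x,y,z=np.moveaxis(W,-1,0)
m=(x>.36)&(x<.5)&(y>-.4)&(y<-.27)&(z>.029)&(z<.042)
print(rect(W,m)); print(get_state()["ee_pos"],get_state()["finger_gap"])
delta(.431,-.330,.025,-154)
E
```

```text
(array([ 431.7, -329.7]), array([99.4, 24. ]), 27.28, 2353)
[ 0.43080849 -0.32941412  0.1701049 ] 0.06007548686654537
[ 0.     -0.0006  0.1451] [ 0.02 -0.03  0.06]
```

View pics/w1.png

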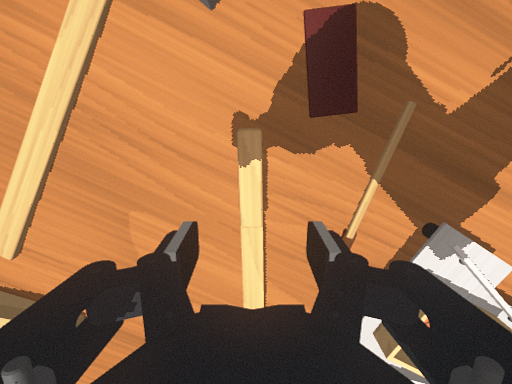

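Wrist picture: the handle (250,190) lies between the fingers (180,250) and (325,250). The stick is 99x24 at yaw 27.3°, so I'll turn 1.3° more, descend and grip.

Request:
arm_command([
  [0.001,0,0.04,0,0,-0.6],
  [0.001,0,0.08,0,0,-1.3],
  [0.001,0,0.115,0,0,-1.3],
  [0.001,0,0.135,0,0,-1.3],
  [0.001,0,0.145,0,0,-1.3],
  [0.001,0,0.145,0,0,-1.3],
])

```text
clock: 2.8
ee_pos: [0.4292, -0.3307, 0.0254]
tcp_rot: [3.141, -0.0, -2.666]
force: [0.2, -0.1, -0.2]
finger_gap: 0.0598
finger_force: 0.0
```

Request:
arm_command([
  [0,0,0,0,0,0],
  [0,0,0,0,0,0],
  [0,0,0,0,0,0],
  [0,0,0,0,0,0],
  [0,0,0,0,0,0],
], claw=1, squeeze=70)

```text
clock: 3.42
ee_pos: [0.4304, -0.3306, 0.0265]
tcp_rot: [-3.14, 0.001, -2.665]
force: [-0.3, 0.1, 5.9]
finger_gap: 0.0232
finger_force: 69.6
```

Request:
arm_command([
  [0,0,-0.02,0,0,0],
  [0,0,-0.05,0,0,0],
  [0,0,-0.085,0,0,0],
  [0,0,-0.115,0,0,0],
  [0,0,-0.115,0,0,0],
])

```text
clock: 4.05
ee_pos: [0.4308, -0.3308, 0.1427]
tcp_rot: [-3.138, 0.003, -2.665]
force: [-0.2, 0.1, -1.5]
finger_gap: 0.0226
finger_force: 68.9
```

```bash
python3 - <<'E'
from h import *
q=dry(-.485);print(q);delta(*q,.14,-95.9)
E
```

```text
[ 0.46314562 -0.38693087]
[-0.003  -0.0647  0.003 ] [-2.900e-01  4.000e-02 -5.681e+01]
```

Request:
arm_command([
  [0,-0.008,0,0,0,-7],
  [-0.001,-0.017,0,0,0,-15],
  [-0.001,-0.027,0,0,0,-24],
  [-0.002,-0.038,0,0,0,-33],
  [-0.002,-0.05,0.001,0,0,-42],
  [-0.003,-0.058,0.002,0,0,-50],
  [-0.003,-0.065,0.003,0,0,-56.8],
  [-0.003,-0.065,0.003,0,0,-56.8],
  [-0.003,-0.065,0.003,0,0,-56.8],
])

```text
clock: 5.18
ee_pos: [0.4617, -0.3862, 0.1366]
tcp_rot: [3.14, 0.001, -1.677]
force: [-0.3, -0.5, -2.8]
finger_gap: 0.0227
finger_force: 68.7
```

```bash
python3 - <<'E'
from h import *
q=dry(-.485);delta(*q,.0625,-95.9)
p,d=grab_frame("top");cv2.imwrite("pics/t2.png",p[:,:,::-1])
W=cloud(d,camera_info("top"));x,y,z=np.moveaxis(W,-1,0)
q0=(W[...,:2]-O);xd=q0@EX;yd=q0@EY
m=(xd>-.42)&(xd<-.2)&(abs(yd)<.06)&(z>.105)&(z<.15)
print(m.sum(),np.round([xd[m].max(),xd[m].min(),z[m].min(),z[m].max()],4))
for a,b in((-.42,-.38),(-.38,-.34),(-.34,-.3),(-.272,-.25)):
    k=m&(xd>a)&(xd<b)
    if k.any(): print(a,np.round([yd[k].min(),yd[k].max(),yd[k].mean(),np.median(z[k])],4))
c=p[80:320,150:420,::-1];cv2.imwrite("pics/t2c.png",cv2.resize(c,None,fx=2.4,fy=2.4))
E
```

```text
[ 0.0006 -0.0016  0.0741] [ 0.06  0.04 -0.16]
219 [-0.2596 -0.2985  0.1109  0.1343]
-0.272 [-0.0324  0.0311  0.0002  0.1278]
```

View pics/t2c.png

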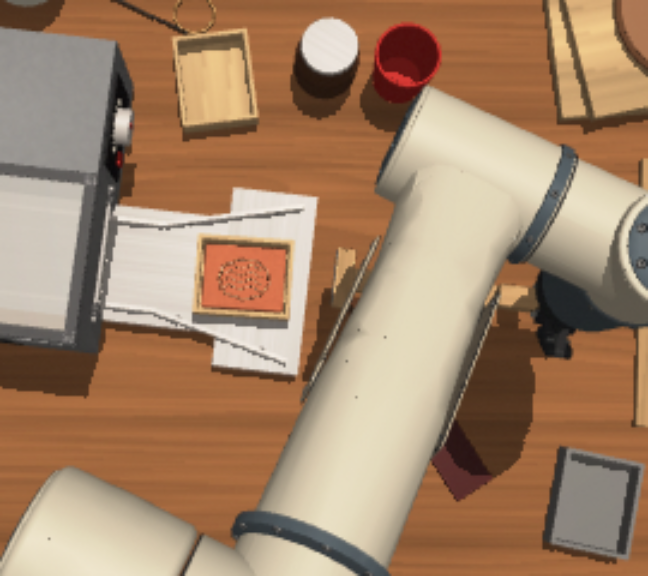

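Picture: the head (343,275) is lined up behind the tray (243,278), centred at yd≈0, with its face at xd −0.26 clear of the ledge. Lowering to push height.

Request:
arm_command([
  [0,-0.001,0.025,0,0,0],
  [0,-0.001,0.05,0,0,0],
  [0,-0.001,0.065,0,0,0],
  [0,-0.001,0.074,0,0,0],
  [0,-0.001,0.074,0,0,0],
])

```text
clock: 5.85
ee_pos: [0.463, -0.3867, 0.0631]
tcp_rot: [3.141, 0.0, -1.674]
force: [0.0, -0.4, -1.4]
finger_gap: 0.0227
finger_force: 68.8
```

```bash
cat >> h.py <<'E'
def where():
    s=get_state();q=s["ee_pos"][:2]-O;f=s["force"]
    print("hand xd %.4f yd %.4f z %.4f yaw %.2f F along %.2f side %.2f z %.2f t %.2f"%(q@EX,q@EY,s["ee_pos"][2],np.degrees(s["tcp_rot"][2]),f[:2]@EX,f[:2]@EY,f[2],s["clock"]),"torque",np.round(s["wrist_torque"],2),"q",np.round(s["joints"],2))
E
python3 - <<'E'
from h import *
where();q=dry(-.385);delta(*q,.0625,-95.9)
p,d=grab_frame("top");W=cloud(d,camera_info("top"));x,y,z=np.moveaxis(W,-1,0)
m=z>.2
for a in np.arange(.2,.75,.1):
    k=m&(x>a)&(x<a+.1)
    if k.any():
        i=np.nanargmax(np.where(k,y,-9));print(round(a,1),np.round(W.reshape(-1,3)[i],3), np.nanmin(z[k]))
E
```

```text
hand xd -0.4848 yd 0.0002 z 0.0631 yaw -95.94 F along -0.36 side -0.07 z -1.44 t 5.85 torque [-0.07 -0.    0.01] q [-0.44  0.47 -0.06  0.   -1.04  0.33]
[-0.0998 -0.0002  0.0006] [ 0.03  0.   -0.04]
0.2 [0.201 0.088 0.545] 0.5435106538777826
0.3 [0.3   0.05  0.648] 0.46898239890279453
0.4 [ 0.401 -0.134  0.509] 0.20003160142530454
0.5 [ 0.517 -0.17   0.404] 0.3835037873609148
0.6 [0.666 0.358 0.213] 0.200024730665987
0.7 [0.702 0.348 0.219] 0.20314357226711272
```

Request:
arm_command([
  [-0.012,0,0,0,0,0],
  [-0.024,0,0,0,0,0],
  [-0.032,0,0,0,0,0],
  [-0.037,0,0,0,0,0],
  [-0.041,0,0,0,0,0],
  [-0.045,0,0,0,0,0],
  [-0.05,0,0,0,0,0],
  [-0.056,0,0,0,0,0],
  [-0.062,0,0,0,0,0],
  [-0.069,0,0,0,0,0],
  [-0.076,0,0,0,0,0],
  [-0.083,0,0,0,0,0],
])

```text
clock: 7.4
ee_pos: [0.4717, -0.3036, 0.0633]
tcp_rot: [-3.142, -0.0, -1.674]
force: [-0.2, -2.6, -0.9]
finger_gap: 0.0228
finger_force: 68.8
```

```bash
python3 - <<'E'
from h import *
where()
p,d=grab_frame("top");cv2.imwrite("pics/t3.png",cv2.resize(p[80:260,50:370,::-1],None,fx=2.5,fy=2.5))
W=cloud(d,camera_info("top"));x,y,z=np.moveaxis(W,-1,0)
q=W[...,:2]-O;xd=q@EX;yd=q@EY
m=(xd>-.25)&(xd<-.02)&(abs(yd)<.08)&(z>.0605)&(z<.075)
r=cv2.minAreaRect((np.stack([xd[m],yd[m]],-1)*1000).astype(np.float32));print(r)
E
```

```text
hand xd -0.4013 yd 0.0000 z 0.0633 yaw -95.92 F along -2.65 side -0.12 z -0.95 t 7.40 torque [-1.26  0.11  0.  ] q [-0.29  0.4  -0.18  0.   -0.99  0.19]
((-130.359619140625, -0.6577682495117188), (90.18762969970703, 126.43769073486328), 89.97940826416016)
```

View pics/t3.png

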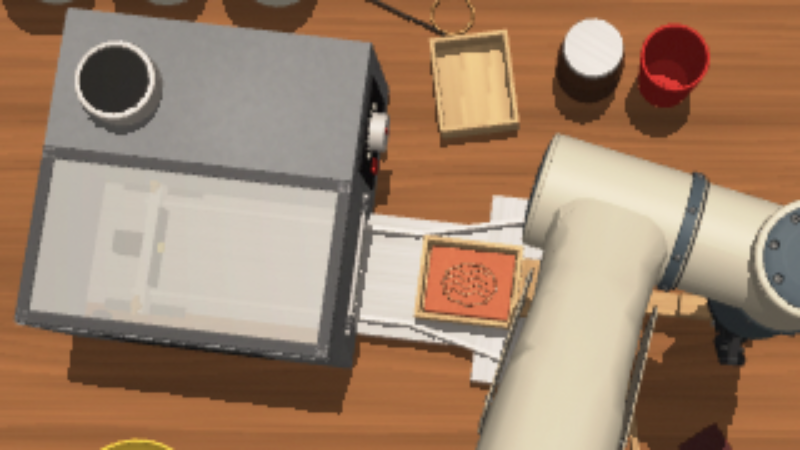

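The tray (470,280) is now square in the lane with the head against its tail, at 2.6 N. Continuing through the flap.

Request:
arm_command([
  [-0.006,0,0,0,0,0],
  [-0.013,0,0,0,0,0],
  [-0.02,0,0,0,0,0],
  [-0.027,0,0,0,0,0],
  [-0.034,0,0,0,0,0],
  [-0.041,0,0,0,0,0],
  [-0.048,0,0,0,0,0],
  [-0.055,0,0,0,0,0],
  [-0.062,0,0,0,0,0],
  [-0.069,0,0,0,0,0],
  [-0.076,0,0,0,0,0],
  [-0.083,0,0,0,0,0],
])

```text
clock: 8.95
ee_pos: [0.4802, -0.2213, 0.0633]
tcp_rot: [3.142, -0.0, -1.674]
force: [-0.3, -5.0, -0.9]
finger_gap: 0.0227
finger_force: 68.8
```

```bash
python3 -c "
from h import *
where();delta(*dry(-.23),.0625,-95.9)"
```

```text
hand xd -0.3185 yd 0.0001 z 0.0633 yaw -95.92 F along -5.00 side -0.26 z -0.87 t 8.95 torque [-1.82  0.17 -0.08] q [-0.14  0.35 -0.26  0.   -0.96  0.03]
[-0.0885 -0.      0.0008] [ 0.   -0.02 -0.02]
```

Request:
arm_command([
  [-0.006,0,0,0,0,0],
  [-0.013,0,0,0,0,0],
  [-0.02,0,0,0,0,0],
  [-0.027,0,0,0,0,0],
  [-0.034,0,0,0,0,0],
  [-0.041,0,0,0,0,0],
  [-0.048,0,0,0,0,0],
  [-0.055,0,0,0,0,0],
  [-0.062,0,0,0,0,0],
  [-0.069,0,0,0,0,0],
  [-0.076,0,0,0,0,0],
  [-0.083,0,0,0,0,0],
])

```text
clock: 10.45
ee_pos: [0.4886, -0.1386, 0.0632]
tcp_rot: [3.141, -0.0, -1.674]
force: [-0.5, -5.4, -2.3]
finger_gap: 0.0231
finger_force: 68.8
```

```bash
python3 -c "
from h import *
where()"
```

```text
hand xd -0.2354 yd 0.0002 z 0.0632 yaw -95.93 F along -5.38 side -0.08 z -2.31 t 10.45 torque [-1.81  0.09 -0.07] q [ 0.03  0.31 -0.32  0.   -0.94 -0.14]
```

Request:
arm_command([
  [-0.006,0,0,0,0,0],
  [-0.012,0,0,0,0,0],
  [-0.018,0,0,0,0,0],
  [-0.024,0,0,0,0,0],
  [-0.03,0,0,0,0,0],
  [-0.036,0,0,0,0,0],
  [-0.042,0,0,0,0,0],
  [-0.048,0,0,0,0,0],
  [-0.053,0,0,0,0,0],
  [-0.058,0,0,0,0,0],
  [-0.062,0,0,0,0,0],
])

```text
clock: 11.82
ee_pos: [0.4951, -0.0771, 0.0632]
tcp_rot: [3.141, -0.0, -1.674]
force: [-1.0, -4.3, -1.1]
finger_gap: 0.0229
finger_force: 68.8
```

```bash
python3 -c "
from h import *
where()"
```

```text
hand xd -0.1735 yd 0.0001 z 0.0632 yaw -95.92 F along -4.38 side 0.51 z -1.12 t 11.82 torque [-1.78  0.06 -0.1 ] q [ 0.16  0.3  -0.33 -0.   -0.94 -0.26]
```

Request:
arm_command([
  [-0.003,0,0,0,0,0],
  [-0.006,0,0,0,0,0],
  [-0.009,0,0,0,0,0],
  [-0.012,0,0,0,0,0],
  [-0.015,0,0,0,0,0],
  [-0.017,0,0,0,0,0],
  [-0.019,0,0,0,0,0],
])

```text
clock: 12.7
ee_pos: [0.497, -0.0583, 0.0631]
tcp_rot: [3.141, -0.0, -1.674]
force: [-0.4, -4.2, -2.6]
finger_gap: 0.0226
finger_force: 68.6
```

Request:
arm_command([
  [-0.0015,0,0,0,0,0],
  [-0.003,0,0,0,0,0],
  [-0.0045,0,0,0,0,0],
  [-0.006,0,0,0,0,0],
])

```text
clock: 13.2
ee_pos: [0.4977, -0.0524, 0.0632]
tcp_rot: [3.141, -0.0, -1.674]
force: [0.6, -4.0, -2.5]
finger_gap: 0.0228
finger_force: 68.6
```

Request:
arm_command([
  [-0.0015,0,0,0,0,0],
  [-0.003,0,0,0,0,0],
  [-0.0045,0,0,0,0,0],
  [-0.006,0,0,0,0,0],
])

```text
clock: 13.7
ee_pos: [0.4983, -0.0464, 0.0633]
tcp_rot: [3.141, -0.0, -1.674]
force: [-0.2, -3.8, -3.8]
finger_gap: 0.0229
finger_force: 68.6
```

Request:
arm_command([
  [-0.0015,0,0,0,0,0],
  [-0.003,0,0,0,0,0],
  [-0.0045,0,0,0,0,0],
  [-0.006,0,0,0,0,0],
])

```text
clock: 14.2
ee_pos: [0.499, -0.0405, 0.0633]
tcp_rot: [3.142, 0.0, -1.674]
force: [-0.3, -3.2, -2.3]
finger_gap: 0.023
finger_force: 68.6
```

Request:
arm_command([
  [-0.0015,0,0,0,0,0],
  [-0.003,0,0,0,0,0],
  [-0.004,0,0,0,0,0],
  [-0.005,0,0,0,0,0],
])

```text
clock: 14.7
ee_pos: [0.4995, -0.0355, 0.0633]
tcp_rot: [3.142, -0.0, -1.674]
force: [-0.0, -4.2, -2.8]
finger_gap: 0.0232
finger_force: 68.6
```

```bash
python3 -c "
from h import *
where()
p,d=grab_frame('top');cv2.imwrite('pics/t4.png',cv2.resize(p[120:240,50:250,::-1],None,fx=4,fy=4,interpolation=cv2.INTER_CUBIC))"
```

```text
hand xd -0.1317 yd -0.0000 z 0.0633 yaw -95.93 F along -4.14 side -0.39 z -2.75 t 14.70 torque [-1.64  0.13 -0.  ] q [ 0.24  0.3  -0.33 -0.   -0.94 -0.35]
```

View pics/t4.png

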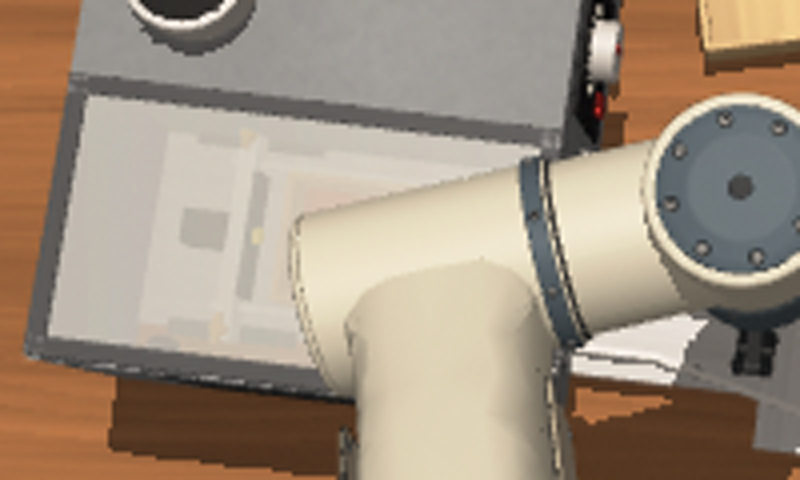

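Through the window the tray's front edge is at about (275,230), with the yellow plunger at (258,237) still a few mm ahead. Feeling forward slowly.

Request:
arm_command([
  [-0.001,0,0,0,0,0],
  [-0.002,0,0,0,0,0],
  [-0.003,0,0,0,0,0],
  [-0.004,0,0,0,0,0],
])

```text
clock: 15.25
ee_pos: [0.4999, -0.0315, 0.0633]
tcp_rot: [3.142, -0.0, -1.674]
force: [-0.1, -3.1, -3.7]
finger_gap: 0.023
finger_force: 68.6
```

Request:
arm_command([
  [-0.001,0,0,0,0,0],
  [-0.002,0,0,0,0,0],
  [-0.003,0,0,0,0,0],
])

```text
clock: 15.62
ee_pos: [0.5003, -0.0286, 0.0633]
tcp_rot: [-3.142, -0.0, -1.674]
force: [-1.0, -3.5, -2.5]
finger_gap: 0.0229
finger_force: 68.6
```

Request:
arm_command([
  [-0.001,0,0,0,0,0],
  [-0.002,0,0,0,0,0],
  [-0.003,0,0,0,0,0],
])

```text
clock: 16.0
ee_pos: [0.5005, -0.0256, 0.0633]
tcp_rot: [3.142, 0.0, -1.674]
force: [-0.9, -3.1, -3.2]
finger_gap: 0.0227
finger_force: 68.6
```

Front ≈ 0.2155. Going on.

Request:
arm_command([
  [-0.001,0,0,0,0,0],
  [-0.002,0,0,0,0,0],
])

```text
clock: 16.25
ee_pos: [0.5008, -0.0236, 0.0633]
tcp_rot: [-3.142, 0.0, -1.674]
force: [-0.3, -3.5, -3.0]
finger_gap: 0.023
finger_force: 68.6
```

Request:
arm_command([
  [-0.001,0,0,0,0,0],
  [-0.002,0,0,0,0,0],
])

```text
clock: 16.5
ee_pos: [0.501, -0.0216, 0.0633]
tcp_rot: [-3.142, 0.0, -1.674]
force: [-0.8, -3.1, -2.7]
finger_gap: 0.0229
finger_force: 68.6
```

Request:
arm_command([
  [-0.001,0,0,0,0,0],
  [-0.002,0,0,0,0,0],
])

```text
clock: 16.75
ee_pos: [0.5012, -0.0196, 0.0633]
tcp_rot: [-3.142, 0.0, -1.674]
force: [0.1, -3.5, -3.6]
finger_gap: 0.023
finger_force: 68.6
```

Request:
arm_command([
  [-0.001,0,0,0,0,0],
  [-0.002,0,0,0,0,0],
])

```text
clock: 17.0
ee_pos: [0.5014, -0.0177, 0.0633]
tcp_rot: [3.142, -0.0, -1.674]
force: [0.9, -3.4, -3.3]
finger_gap: 0.0232
finger_force: 68.6
```

Request:
arm_command([
  [-0.001,0,0,0,0,0],
  [-0.002,0,0,0,0,0],
])

```text
clock: 17.25
ee_pos: [0.5016, -0.0157, 0.0633]
tcp_rot: [3.142, -0.0, -1.674]
force: [0.4, -4.1, -2.8]
finger_gap: 0.023
finger_force: 68.6
```

Request:
arm_command([
  [-0.001,0,0,0,0,0],
  [-0.002,0,0,0,0,0],
])

```text
clock: 17.5
ee_pos: [0.5018, -0.0137, 0.0633]
tcp_rot: [3.142, -0.0, -1.674]
force: [-0.2, -5.3, -4.5]
finger_gap: 0.0227
finger_force: 68.6
```

Request:
arm_command([
  [-0.0005,0,0,0,0,0],
  [-0.001,0,0,0,0,0],
])

```text
clock: 17.75
ee_pos: [0.5018, -0.0129, 0.0633]
tcp_rot: [3.141, -0.001, -1.674]
force: [0.4, -5.8, -3.2]
finger_gap: 0.023
finger_force: 68.6
```

Request:
arm_command([
  [-0.0005,0,0,0,0,0],
  [-0.001,0,0,0,0,0],
])

```text
clock: 18.0
ee_pos: [0.5017, -0.0129, 0.0634]
tcp_rot: [3.141, -0.002, -1.674]
force: [-0.0, -10.8, -3.3]
finger_gap: 0.0226
finger_force: 68.7
```

Request:
arm_command([
  [-0.0005,0,0,0,0,0],
  [-0.001,0,0,0,0,0],
])

```text
clock: 18.25
ee_pos: [0.5017, -0.0128, 0.0635]
tcp_rot: [3.141, -0.004, -1.674]
force: [0.1, -14.3, -1.9]
finger_gap: 0.023
finger_force: 68.8
```

The position has stopped and the force rose to 14 N, so the tray is home. Drawing the stick out.

Request:
arm_command([
  [0.001,0,0,0,0,0],
  [0.003,0,0,0,0,0],
  [0.008,0,0,0,0,0],
  [0.016,0,0,0,0,0],
  [0.026,0,0,0,0,0],
  [0.036,0,0,0,0,0],
  [0.046,0,0,0,0,0],
  [0.056,0,0,0,0,0],
  [0.066,0,0,0,0,0],
  [0.076,0,0,0,0,0],
  [0.085,0,0,0,0,0],
  [0.093,0,0,0,0,0],
])

```text
clock: 19.75
ee_pos: [0.4925, -0.1039, 0.0634]
tcp_rot: [-3.141, -0.0, -1.674]
force: [-0.2, -0.3, -2.8]
finger_gap: 0.0229
finger_force: 68.8
```

```bash
python3 -c "
from h import *
where();delta(*dry(-.45),.0633,-95.9)"
```

```text
hand xd -0.2004 yd -0.0002 z 0.0634 yaw -95.93 F along -0.33 side 0.17 z -2.82 t 19.75 torque [-0.56  0.06  0.03] q [ 0.1   0.3  -0.33  0.   -0.94 -0.21]
[2.496e-01 0.000e+00 1.000e-04] [-0.02 -0.   -0.03]
```

Request:
arm_command([
  [0.006,0,0,0,0,0],
  [0.012,0,0,0,0,0],
  [0.018,0,0,0,0,0],
  [0.024,0,0,0,0,0],
  [0.03,0,0,0,0,0],
  [0.036,0,0,0,0,0],
  [0.042,0,0,0,0,0],
  [0.05,0,0,0,0,0],
  [0.058,0,0,0,0,0],
  [0.066,0,0,0,0,0],
  [0.074,0,0,0,0,0],
  [0.08,0,0,0,0,0],
])

```text
clock: 21.25
ee_pos: [0.4842, -0.1834, 0.0633]
tcp_rot: [3.142, -0.0, -1.674]
force: [-0.2, 0.6, -2.3]
finger_gap: 0.0232
finger_force: 68.9
```

```bash
python3 -c "
from h import *
where();delta(*dry(-.485),.0633,-95.9)"
```

```text
hand xd -0.2804 yd 0.0000 z 0.0633 yaw -95.94 F along 0.53 side 0.28 z -2.26 t 21.25 torque [-0.1   0.05 -0.01] q [-0.06  0.33 -0.29  0.   -0.95 -0.04]
[ 2.046e-01 -2.000e-04 -0.000e+00] [ 0.   -0.   -0.04]
```

Request:
arm_command([
  [0.012,0,0,0,0,0],
  [0.03,0,0,0,0,0],
  [0.048,0,0,0,0,0],
  [0.068,0,0,0,0,0],
  [0.088,0,0,0,0,0],
  [0.108,0,0,0,0,0],
  [0.128,0,0,0,0,0],
  [0.148,0,0,0,0,0],
  [0.168,0,0,0,0,0],
  [0.187,0,0,0,0,0],
  [0.2,0,0,0,0,0],
  [0.205,0,0,0,0,0],
])

```text
clock: 22.75
ee_pos: [0.4629, -0.3875, 0.0631]
tcp_rot: [3.142, 0.0, -1.675]
force: [-0.4, 0.4, -1.5]
finger_gap: 0.0227
finger_force: 68.9
```

```bash
python3 -c "
from h import *
where()
p,d=grab_frame('top');cv2.imwrite('pics/t5.png',cv2.resize(p[120:240,50:250,::-1],None,fx=4,fy=4,interpolation=cv2.INTER_CUBIC))
delta(.4304,-.3306,.14,np.degrees(-2.665))
for n in('top','scene'):
  if n=='scene': grab_frame(n)
  print([(np.round(r['location'],3).tolist(),round(r['conf'],2)) for r in models.boxes_of(n,'flap')[:3]])"
```

```text
hand xd -0.4856 yd 0.0002 z 0.0631 yaw -95.97 F along 0.32 side 0.41 z -1.45 t 22.75 torque [-0.08  0.01  0.01] q [-0.44  0.47 -0.06 -0.   -1.04  0.33]
[-0.0533  0.0383 -0.0769] [ 1.000e-02 -1.000e-02  5.674e+01]
[]
[([0.516, 0.094, 0.059], 0.46)]
```

View pics/t5.png

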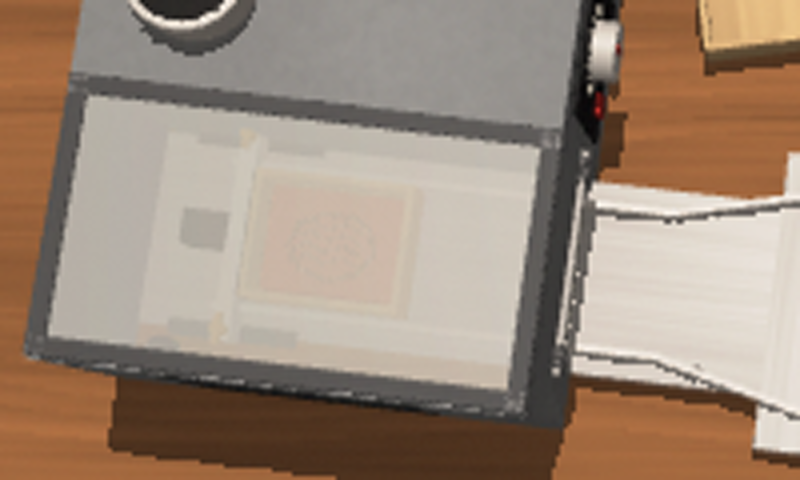

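The tray (330,240) butts on the stop bar with the plunger covered, and the flap reads the same position as at the start, shut. Returning the stick to its old, clear spot.

Request:
arm_command([
  [0,0,-0.03,0,0,0],
  [0,0,-0.06,0,0,0],
  [-0.002,0.001,-0.077,0,0,4],
  [-0.01,0.006,-0.077,0,0,12],
  [-0.018,0.012,-0.077,0,0,21],
  [-0.026,0.018,-0.077,0,0,30],
  [-0.034,0.024,-0.077,0,0,39],
  [-0.042,0.03,-0.077,0,0,47],
  [-0.05,0.036,-0.077,0,0,54],
  [-0.053,0.038,-0.077,0,0,56.7],
  [-0.053,0.038,-0.077,0,0,56.7],
  [-0.053,0.038,-0.077,0,0,56.7],
])

```text
clock: 24.45
ee_pos: [0.4309, -0.3299, 0.1404]
tcp_rot: [-3.142, 0.0, -2.662]
force: [-0.1, 0.6, -1.6]
finger_gap: 0.0232
finger_force: 69.0
```

```bash
python3 -c "
from h import *
where();delta(.4304,-.3306,.0275,np.degrees(-2.665))"
```

```text
hand xd -0.4316 yd 0.0379 z 0.1404 yaw -152.54 F along 0.64 side 0.12 z -1.61 t 24.45 torque [-0.04  0.1   0.07] q [-0.36  0.3  -0.11  0.   -1.16 -0.73]
[ 0.0008 -0.0004  0.1129] [-0.01  0.    0.16]
```

Request:
arm_command([
  [0,0,0.03,0,0,0],
  [0,0,0.06,0,0,0],
  [0,0,0.085,0,0,0],
  [0,0,0.1,0,0,0],
  [0,0,0.107,0,0,0],
  [0,0,0.11,0,0,0],
  [0,0,0.1115,0,0,0],
  [0,0,0.1115,0,0,0],
])

```text
clock: 25.45
ee_pos: [0.4311, -0.3302, 0.0293]
tcp_rot: [-3.141, 0.001, -2.664]
force: [1.1, -0.3, -0.9]
finger_gap: 0.0225
finger_force: 69.0
```

Request:
arm_command([
  [0,0,0.001,0,0,0],
  [0,0,0.002,0,0,0],
  [0,0,0.002,0,0,0],
])

```text
clock: 25.82
ee_pos: [0.4308, -0.3301, 0.0269]
tcp_rot: [-3.141, 0.0, -2.664]
force: [0.3, 0.1, 0.1]
finger_gap: 0.023
finger_force: 69.0
```

Request:
arm_command([
  [0,0,0.0005,0,0,0],
  [0,0,0.001,0,0,0],
  [0,0,0.001,0,0,0],
])

```text
clock: 26.2
ee_pos: [0.4308, -0.3301, 0.0265]
tcp_rot: [-3.141, 0.0, -2.664]
force: [-1.8, 1.6, 5.3]
finger_gap: 0.0232
finger_force: 70.0
```

Request:
arm_command([
  [0,0,0,0,0,0],
  [0,0,0,0,0,0],
  [0,0,0,0,0,0],
  [0,0,0,0,0,0],
  [0,0,0,0,0,0],
  [0,0,-0.02,0,0,0],
  [0,0,-0.05,0,0,0],
  [0,0,-0.09,0,0,0],
  [0,0,-0.13,0,0,0],
  [0,0,-0.17,0,0,0],
  [0,0,-0.2,0,0,0],
  [0,0,-0.2,0,0,0],
], claw=-0.4)

```text
clock: 27.7
ee_pos: [0.4319, -0.3308, 0.2286]
tcp_rot: [-3.137, 0.003, -2.664]
force: [0.3, -0.5, 0.1]
finger_gap: 0.0597
finger_force: 0.0
```

```bash
python3 -c "
from h import *
where();c=camera_info('wrist');p,d=grab_frame('wrist')
W=cloud(d,c);x,y,z=np.moveaxis(W,-1,0)
m=(x>.36)&(x<.5)&(y>-.4)&(y<-.27)&(z>.029)&(z<.042);print(rect(W,m),np.median(z[m]))
a=p
p,d=grab_frame('scene');cv2.imwrite('pics/f.png',np.hstack([cv2.resize(p[100:250,90:390,::-1],(480,240)),cv2.resize(a[:,:,::-1],(320,240))]))"
```

```text
hand xd -0.4323 yd 0.0369 z 0.2286 yaw -152.62 F along -0.44 side -0.39 z 0.12 t 27.70 torque [0.06 0.01 0.01] q [-0.37  0.25  0.05  0.   -1.37 -0.73]
(array([ 431.8, -328.4]), array([99.1, 23.6]), 27.78, 1608) 0.03571704221727806
```

View pics/f.png

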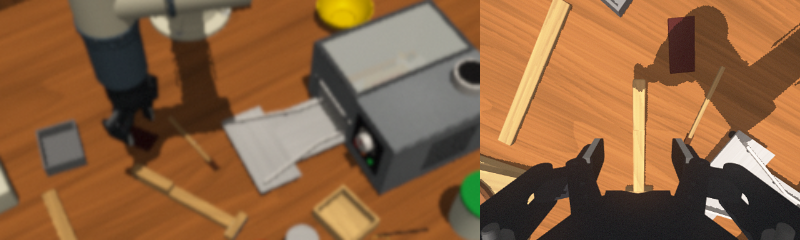

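The stick lies flat (190,200), the flap is shut (335,95), the dryer lamp has turned green (370,160), and the hand is clear. Handing in.

```bash
python3 -c "
from bench import manip
print(manip.close_job())"
```

```text
the job is handed in; nothing more can be done
None
```

The tray is fully home against the back stop (felt at about 14 N, plunger covered), the flap is shut behind it, the push stick lies flat on the bench, and the job was handed in at about 28 s.

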